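# Tea ball dish off its hook, quarter turn to the colander

### The job

Take the small hanging dish off its hook by its wooden grip, with the loose tea ball lying in it, and turn it level through a quarter turn so that its pouring lip, which points straight out from the hook stand now, points sideways towards the side where the colander stands. Finish still holding the dish, level and still, clear above the colander with the tip of the lip over the colander's mouth, ready for tipping. Keep the ball in the middle of the dish all the time, and leave the colander and the other kitchen things where they stand.

Things in the scene. Friction and masses are not known exactly. Their poses are not given: they have to be found in the camera images.
- dish_grip (a point): centre of the hanging dish's upright wooden grip, 18 x 18 mm square, 50 mm tall (25 mm above and below this point), graspable from above by either pair of faces. Axes of the dish: z up, x towards the pouring lip, y along the flat steel cross bar under the grip (12 x 72 x 8 mm, underside 33 mm below this point). Two wire legs at y = +-63 mm lead down from the bar to the dish. Dish about 250 g
- dish_floor (a point): lowest point, in the middle, of the inner floor of the shallow round aluminium dish, 132 mm across; 127 mm straight below dish_grip, 6 mm above the dish's underside; axes as dish_grip. The floor is a shallow cone (7 degrees within 28 mm of the middle, 18 degrees outside), so the ball settles in the middle
- dish_lip (a point): tip of the pouring lip, a trough 34 mm wide that sticks out from the dish's rim; 84 mm from the dish's middle along the dish's x axis and 112 mm below dish_grip; axes as dish_grip
- teaball_center (a point): centre of the loose steel tea ball, 32 mm across, about 40 g, lying in the middle of the dish; it rolls if the dish is tilted or jerked
- stand: hook stand screwed to the counter: base 130 x 110 x 10 mm, 18 mm post; origin at the post's foot on the counter. A flat hook arm, 24 mm wide, 8 mm thick, top 185 mm up, points along the stand's own -x, roughly to the robot. The dish's cross bar lies across it, 100 mm from the post; the lip points along the stand's -x too. 54 mm are free between arm and ball
- hook_tip (a point): top outer edge of the upturned end of the hook arm: 120 mm along the stand's -x from the post's axis, 197 mm up. The upturn stands 12 mm above the hook arm: the cross bar must be raised over it, then drawn out along the stand's -x
- colander_mouth (a point): centre of the mouth of the stainless colander (loose, 400 g), which stands on the counter to the left or right of the stand; mouth 190 mm across, its rim 80 mm above the counter; two wire handles reach 115 mm from the centre; this point is at rim height
- container_mid (a point): middle of the closed clip-on plastic container, 146 x 108 x 67 mm, a bystander on the other side; point 33 mm above the counter
- turntable_mid (a point): middle of the top of the plastic turntable (190 mm across, 20 mm high) with two ceramic jars on it up to 137 mm high, a bystander to the far left
- steamer_lid_mid (a point): middle of the aluminium steamer lid, 200 mm across, 60 mm high with its knob, lying on the counter, a bystander to the far right; point 20 mm above the counter

How it is judged:
By the outcome, as a careful person would: the job done as asked, in the order asked, and still so for the second after the job is handed in, while the arm keeps its last pose, push and grip.
It also fails if it takes over 48 s, if anything falls off the work surface, if the arm or the gripper's body presses on something with over 40 N, if the wrist force passes 120 N, or if a joint passes its speed limit or range.

### The arm

A 6-joint arm with a two-finger parallel gripper is mounted at the origin on the work surface. World frame = base frame: x ahead of the robot, y to its left, z up, the work surface at z = 0. Lengths are in m, angles in rad, forces in N, time in s.
With the tool pointing down it reaches from about 0.3 to 0.875 m from the base axis. Payload 4.2 kg.
Tool frame: the origin (TCP) lies at the very end of the fingers, on their centre line; the grasp point (between the pads) lies 19 mm behind it (env.pinch_z is the distance from the TCP to the grasp point, in m); x points along the fingers, z is the direction in which the jaws open and shut, and the axes are right-handed (so a half turn about x gives the same grasp; the last joint's range is limited). The gripper opens to 85 mm and grips with 20 to 120 N. Pads are 22 mm wide; open, the fingers measure 114 mm over their backs; the gripper's body (76 mm by 85 mm) begins 54 mm behind the grasp point. The pads swing forward as they close: fully open they stand 13 mm farther back than shut.
Start: joints at [1.262, 0.32, 1.565, -0, 1.257, -0.02], TCP at [0.164, 0.551, 0.231] pointing down, gripper open.
Joint ranges: [-3.11, 3.11], [-0.84, 2.01], [0.21, 2.61], [-1.34, 4.49], [0.05, 2.63], [-2.56, 2.56]. Speed limits (rad/s): [2.57, 2.57, 3.14, 3.14, 3.14, 3.14].

### API

Orientations are given as a unit quaternion [w, x, y, z].
In Python, from workcell import env gives the robot as it stands. The module is installed in compiled form; this text tells all that it offers.
- The arm moves only by the tool carry_out, never from a script. Its argument "motion" is a list that holds one entry, the list of rows, each a list of 5 numbers: the shift along the tool's x, y, z in cm, then the turn about the tool's x in degrees, then the opening, from 0 (shut) to 1 (fully open). A call has 1 to 5 rows; each row is the pose to reach, as a shift and turn from the pose measured when the call began, along the tool's axes at that moment; what a row does not reach only later rows make up. A row lasts 1/8 s, in which the tool goes at most 62.5 mm and 10.7 degrees, less where a joint would pass 70% of its speed; a pose out of reach is approached as far as the arm can. A call with a gripper value outside its range is refused whole. The fingers move at their own pace and stop on an object; the grip force is fixed at half the most. Time passes only in rows, so rows that repeat a pose let the fingers close. It gives the time, the measured TCP pose, the force and the opening at its end, in the units of the state.
- env.get_obs(): the state, without advancing time (a new reading comes with each control period).
- env.capture(name): name is "scene" or "top" or "wrist"; returns the picture (420x560x3 uint8, red, green, blue); there is no depth.
- env.camera_info(name): a dict with "intrinsics" (3x3 intrinsics, pixels), "rvec" (rotation vector, rad) and "tvec" (3), from world to camera coordinates, as OpenCV has them; the wrist camera has in their place "hand_eye" (4x4, takes a point from camera to tool coordinates, whose origin is the TCP and whose axes are the tool frame's). Camera axes: x right, y down, z forward; pixel columns grow to the right and rows downward; lengths in m; the calibration is good to about 2 mm. A picture is of the moment at which its call begins: read the wrist's pose just before it. camera_info takes no time and is no camera call.
- env.hand_in(): hands the job in, once; it reports no verdict.
The state is a dict: "t": time; "joints": joint angles; "joint_vel": joint speeds; "effort": joint torques, N m; "position": TCP position; "tcp_rot": TCP orientation; "contact_force": force on the tool from outside, world axes, zero at the start; "moment": the same for the moment, N m; "finger_gap": finger opening in m.
Only numpy, scipy, OpenCV 4.12 (cv2) and the standard library are available. Lean on these libraries where they do the work, as an engineer would, in place of code of your own. Each camera call takes 0.05 s, during which the arm holds its last target.

## Working session

There is one attempt and no reset: what is moved stays moved. The work goes in short steps, Python scripts to look and compute and a tool call to move; the robot and the scene stay as the last step left them, time stands still between calls to the robot, and variables do not carry over. Pictures are saved under pics/ and viewed, and the job is handed in when it is done.

Besides the shell and the picture viewer there is one more tool, called after ">>>" as name(argument=value, ...) on one line, values as JSON. carry_out: Moves the arm, as the interface text tells. Its arguments: {"type":"object","properties":{"motion":{"type":"array","items":{"type":"array","items":{"type":"array","items":{"type":"number"}}}}},"required":["motion"]}

```bash
mkdir -p pics; python3 - <<'E'
from workcell import env
import cv2,numpy as np
print(env.get_obs(), env.pinch_z)
for n in ["scene","top"]:
    i=env.camera_info(n);print(n,i)
    cv2.imwrite(f"pics/{n}0.png",env.capture(n)[:,:,::-1])
print(env.camera_info("wrist"))
E
```

```text
{'t': 0.0, 'joints': array([ 1.26200677e+00,  3.20301886e-01,  1.56567227e+00,  1.89186716e-05,
        1.25738289e+00, -1.99834971e-02]), 'joint_vel': array([ 0.00051036, -0.00087537,  0.0001813 , -0.00088903, -0.0006995 ,
        0.00126314]), 'effort': array([ 1.67984166e-03, -4.15520489e+01, -2.34162587e+01, -2.04029479e-04,
        7.99142610e-03, -2.49115647e-05]), 'position': array([0.16360673, 0.55074394, 0.23047914]), 'tcp_rot': array([ 0.56623682, -0.42320112,  0.5672589 ,  0.42248553]), 'contact_force': array([-0.2316886 ,  0.3120951 ,  0.08752732]), 'moment': array([3.76974087e-03, 3.50255478e-03, 2.08121374e-05]), 'finger_gap': 0.08550343036895972} 0.0187
scene {'intrinsics': array([[423.09854338,   0.        , 275.51604256],
       [  0.        , 423.09854338, 214.52445384],
       [  0.        ,   0.        ,   1.        ]]), 'rvec': array([ 1.17643066,  2.0882103 , -1.12480344]), 'tvec': array([ 0.28118493, -0.14131426,  1.6717542 ])}
top {'intrinsics': array([[397.87118187,   0.        , 273.10905353],
       [  0.        , 397.87118187, 210.92465085],
       [  0.        ,   0.        ,   1.        ]]), 'rvec': array([ 2.08742117, -2.14580858,  0.16712116]), 'tvec': array([0.02006432, 0.55872877, 1.10113423])}
{'intrinsics': array([[358.11913729,   0.        , 276.63784756],
       [  0.        , 358.11913729, 207.45812511],
       [  0.        ,   0.        ,   1.        ]]), 'hand_eye': array([[ 3.71390152e-05, -2.64363247e-01,  9.64423181e-01,
        -1.42574483e-01],
       [ 1.28636585e-04, -9.64423172e-01, -2.64363250e-01,
         6.71316816e-02],
       [ 9.99999991e-01,  1.33878296e-04, -1.81094144e-06,
        -5.27921156e-04],
       [ 0.00000000e+00,  0.00000000e+00,  0.00000000e+00,
         1.00000000e+00]])}
```

View pics/scene0.png

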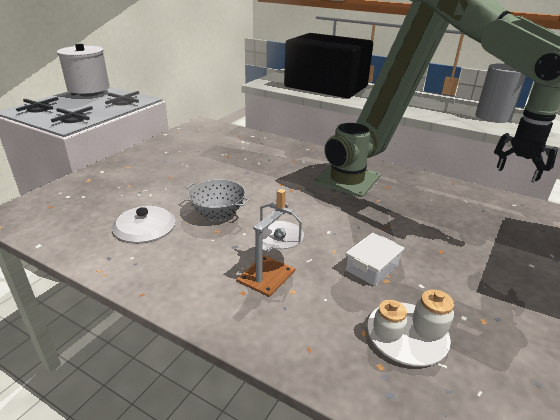

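View pics/top0.png

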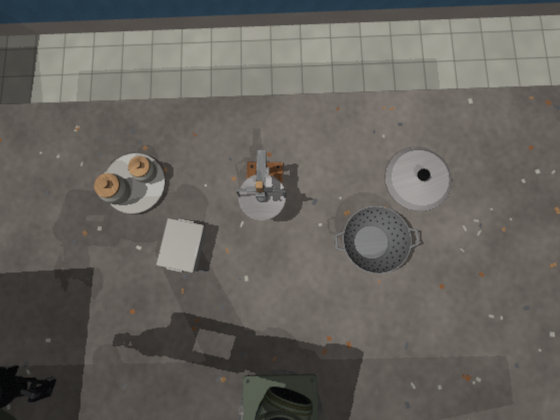

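The scene view shows the stand at about (265,275) with the dish grip at (281,197). The colander is on the robot's right: in the top view the stand is at (264,170), the grip at (259,186) and the colander at (376,240). I'll zoom in.

```bash
python3 - <<'E'
import cv2
a=cv2.imread("pics/top0.png");cv2.imwrite("pics/topz.png",cv2.resize(a[140:230,215:315],None,fx=6,fy=6,interpolation=cv2.INTER_CUBIC))
cv2.imwrite("pics/topc.png",cv2.resize(a[190:290,320:430],None,fx=6,fy=6,interpolation=cv2.INTER_CUBIC))
a=cv2.imread("pics/scene0.png");cv2.imwrite("pics/scz.png",cv2.resize(a[180:300,225:315],None,fx=5,fy=5,interpolation=cv2.INTER_CUBIC))
E
```

```text
(no output)
```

View pics/topz.png

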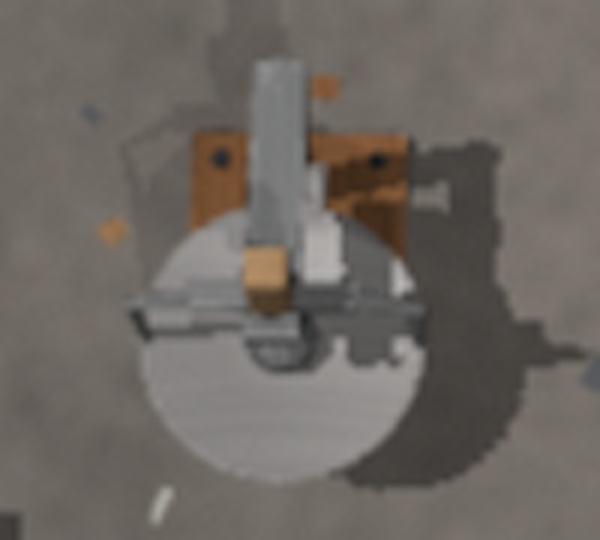

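View pics/topc.png

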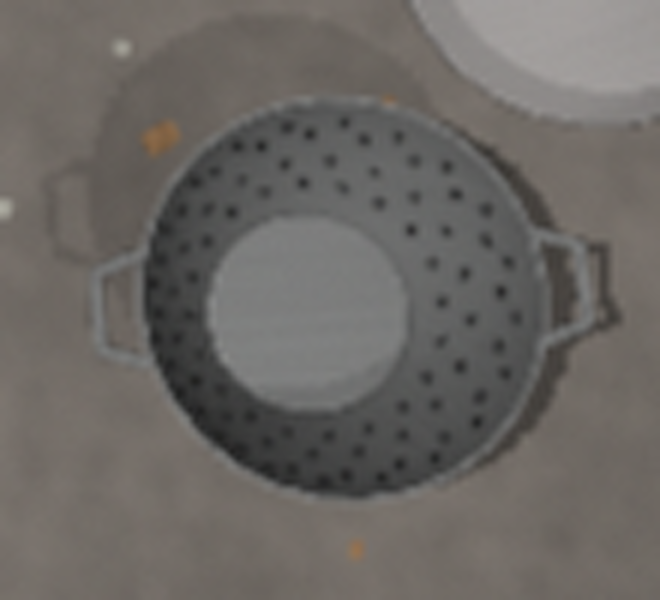

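View pics/scz.png

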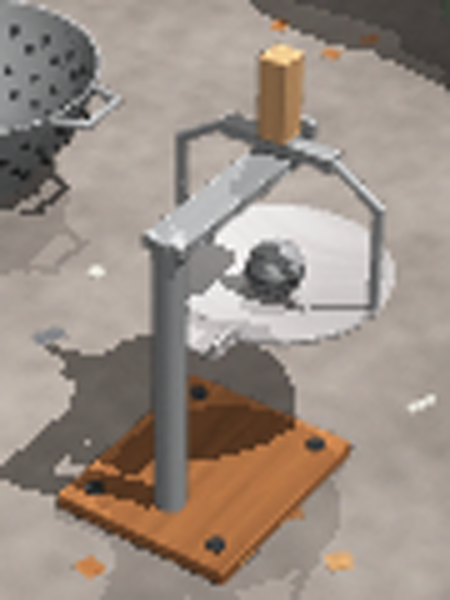

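```bash
cat > h.py <<'E'
import numpy as np,cv2
from workcell import env
from scipy.spatial.transform import Rotation as R
def cam(name):
    i=env.camera_info(name)
    return i["intrinsics"],cv2.Rodrigues(np.array(i["rvec"]))[0],np.array(i["tvec"])
def wcam(pos,q):
    i=env.camera_info("wrist");H=i["hand_eye"]
    Rt=R.from_quat(np.r_[q[1:],q[0]]).as_matrix()
    Rc=Rt@H[:3,:3];c=Rt@H[:3,3]+pos
    return i["intrinsics"],Rc.T,-Rc.T@c
def onz(C,uv,z):
    K,Rm,t=C
    d=Rm.T@np.linalg.inv(K)@np.array([uv[0],uv[1],1.]);o=-Rm.T@t
    return o+d*(z-o[2])/d[2]
def proj(C,p):
    K,Rm,t=C;q=K@(Rm@np.asarray(p)+t);return q[:2]/q[2]
def tri(l):
    A=[];b=[]
    for (K,Rm,t),uv in l:
        d=Rm.T@np.linalg.inv(K)@np.array([uv[0],uv[1],1.]);d/=np.linalg.norm(d);o=-Rm.T@t
        M=np.eye(3)-np.outer(d,d);A.append(M);b.append(M@o)
    A=np.vstack(A);b=np.hstack(b);x=np.linalg.lstsq(A,b,rcond=None)[0];return x,np.linalg.norm(A@x-b)
E
python3 - <<'E'
from h import *
T=cam("top");S=cam("scene")
z=lambda u,v,x0,y0,f:((u+.5)/f+x0-.5,(v+.5)/f+y0-.5)
tz=lambda u,v:z(u,v,215,140,6); sz=lambda u,v:z(u,v,225,180,5)
print("grip top", onz(T,tz(266,264),.243), tri([(T,tz(266,264)),(S,sz(282,53))]))
print("base corners top z=.01",[onz(T,tz(*p),.01)[:2].round(4) for p in[(192,132),(410,132)]])
print("base corners scene",[onz(S,sz(*p),.01)[:2].round(4) for p in[(57,497),(222,577),(352,447)]])
print("post foot",onz(S,sz(172,505),.01))
print("arm far corners",[onz(T,tz(*p),.185)[:2].round(4) for p in[(254,60),(307,60),(248,245),(300,245)]])
tc=lambda u,v:z(u,v,320,190,6)
print("col",[onz(T,tc(*p),.08)[:2].round(4) for p in[(145,297),(550,297),(345,97),(345,497)]])
print("col handles",[onz(T,tc(*p),.07)[:2].round(4) for p in[(95,315),(605,285)]])
print("cont",onz(T,(181,245),.067),"lid",onz(T,(418,180),.02))
E
```

```text
grip top [0.59267639 0.03357597 0.243     ] (array([0.59277202, 0.03431448, 0.24128827]), np.float64(0.0010283348888011712))
base corners top z=.01 [array([0.723 , 0.0831]), array([ 0.7193, -0.0285])]
base corners scene [array([ 0.7242, -0.0231]), array([0.7299, 0.0853]), array([0.6026, 0.0932])]
post foot [0.69671756 0.03335778 0.01      ]
arm far corners [array([0.6996, 0.0403]), array([0.6988, 0.0171]), array([0.6162, 0.0444]), array([0.6155, 0.0219])]
col [array([ 0.4686, -0.1897]), array([ 0.4634, -0.3752]), array([ 0.5597, -0.2882]), array([ 0.375 , -0.2749])]
col handles [array([ 0.4619, -0.1676]), array([ 0.4692, -0.4042])]
cont [0.46602902 0.26701793 0.067     ] lid [ 0.64559506 -0.42992792  0.02      ]
```

```bash
python3 - <<'E'
from h import *
o=env.get_obs();q=o["tcp_rot"];M=R.from_quat(np.r_[q[1:],q[0]]).as_matrix();print(M.round(4))
a=np.degrees(np.arctan2(M[1,2],M[0,2]));print("z yaw",a,"j1",np.degrees(o["joints"][0]),"j6",np.degrees(o["joints"][5]))
p=o["position"]
d=np.array([.55,.034,.36])-p
print(M.T@d*100)
print(R.from_quat([0,0,0,1]).as_matrix()[0,0])
E
```

```text
[[-5.000e-04 -9.586e-01  2.848e-01]
 [-1.600e-03  2.848e-01  9.586e-01]
 [-1.000e+00  0.000e+00 -1.600e-03]]
z yaw 73.4554254561043 j1 72.30765613299802 j6 -1.1480529861370061
[-12.88400117 -51.75369146 -38.55622961]
1.0
```

>>> carry_out(motion=[[[-5,-3,-2,10,1],[-9,-8,-5.5,20,1],[-10,-13,-9,30,1],[-10,-18,-12.5,40,1],[-10,-23,-16,50,1]]])

```text
t: 0.72
position: [0.3358, 0.335, 0.3309]
tcp_rot: [0.693, -0.142, 0.693, 0.141]
contact_force: [0.8, 0.6, -0.3]
finger_gap: 0.0855
```

```bash
cat > go.py <<'E'
import sys
from h import *
# usage go.py x y z zyaw
o=env.get_obs();q=o["tcp_rot"];M=R.from_quat(np.r_[q[1:],q[0]]).as_matrix();p=o["position"]
a=np.degrees(np.arctan2(M[1,2],M[0,2]))
x,y,z,w=map(float,sys.argv[1:5])
print("t",round(o["t"],2),"pos",p.round(4),"zyaw",a.round(2),"tilt",M[:,0].round(4),"j",np.degrees(o["joints"]).round(1),"F",o["contact_force"].round(2),"gap",o["finger_gap"].round(4))
print("shift cm",(M.T@(np.array([x,y,z])-p)*100).round(2),"turn",round((a-w+180)%360-180,2))
E
python3 go.py .59 .034 .33 -93
```

```text
Traceback (most recent call last):
  File "go.py", line 7, in <module>
    print("t",round(o["t"],2),"pos",p.round(4),"zyaw",a.round(2),"tilt",M[:,0].round(4),"j",np.degrees(o["joints"]).round(1),"F",o["contact_force"].round(2),"gap",o["finger_gap"].round(4))
                                                                                                                                                                   ^^^^^^^^^^^^^^^^^^^^^
AttributeError: 'float' object has no attribute 'round'
```

```bash
sed -i 's/o\["finger_gap"\].round(4)/round(o["finger_gap"],4)/' go.py
python3 go.py .59 .034 .33 -93
```

```text
t 0.72 pos [0.3358 0.335  0.3309] zyaw 23.15 tilt [-0.     -0.0013 -1.    ] j [43.6  6.2 91.3 -0.1 82.5 20.4] F [ 0.84  0.62 -0.28] gap 0.0855
shift cm [  0.13 -37.68  11.54] turn 116.15
```

>>> carry_out(motion=[[[0,-6,1.8,10,1],[0,-12,3.6,20,1],[0,-17,5.2,30,1],[0,-22,6.8,40,1],[0,-27,8.2,50,1]]])

```text
t: 1.35
position: [0.5182, 0.1175, 0.3307]
tcp_rot: [0.687, 0.166, 0.687, -0.167]
contact_force: [0.9, 0.9, -0.7]
finger_gap: 0.0854
```

```bash
python3 go.py .59 .034 .33 -93
```

```text
t 1.35 pos [0.5182 0.1175 0.3307] zyaw -27.19 tilt [-7.0e-04 -1.2e-03 -1.0e+00] j [11.6 11.7 84.6 -0.1 83.7 38.8] F [ 0.86  0.88 -0.75] gap 0.0854
shift cm [ 0.08 -4.14 10.2 ] turn 65.81
```

>>> carry_out(motion=[[[0,-1,2,10,1],[0,-2,4,20,1],[0,-3,6,30,1],[0,-3.6,8,40,1],[0,-4.1,10,50,1]]])

```text
t: 1.98
position: [0.5886, 0.0347, 0.3303]
tcp_rot: [0.551, 0.442, 0.552, -0.443]
contact_force: [-0.2, 0.7, -0.2]
finger_gap: 0.0856
```

>>> carry_out(motion=[[[0,0,0,10,1],[0,0,0,15.5,1],[0,0,0,15.5,1]]])

```text
t: 2.35
position: [0.5885, 0.0346, 0.3297]
tcp_rot: [-0.486, -0.512, -0.487, 0.514]
contact_force: [0.2, 1.1, -0.1]
finger_gap: 0.0862
```

```bash
python3 go.py .59 .034 .33 -93; python3 - <<'E'
from h import *
o=env.get_obs();im=env.capture("wrist")
np.savez("w1.npz",p=o["position"],q=o["tcp_rot"])
cv2.imwrite("pics/w1.png",cv2.resize(im[:,:,::-1],(784,588),interpolation=cv2.INTER_CUBIC))
E
```

```text
t 2.35 pos [0.5885 0.0346 0.3297] zyaw -92.98 tilt [-0.0029 -0.0012 -1.    ] j [ 2.3 17.3 77.1 -0.1 85.8 95.3] F [ 0.19  1.08 -0.13] gap 0.0862
shift cm [-0.03  0.16  0.05] turn 0.02
```

View pics/w1.png

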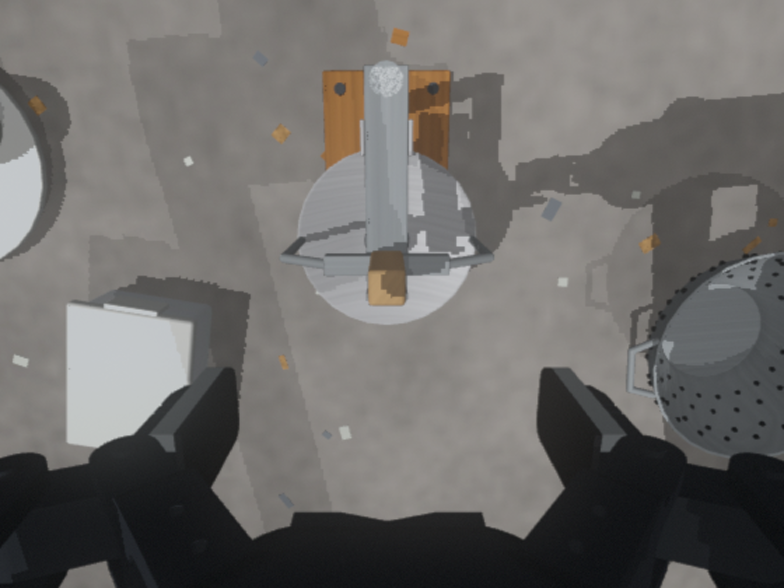

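The view shows the grip at (387,280), the bar level at row 264 and the post at (387,78). Trough-like edges sit at (362,135) and (411,135), which is the post side of the dish. That disagrees with the text, so I'll check by projecting both options.

```bash
python3 - <<'E'
from h import *
d=np.load("w1.npz");C=wcam(d["p"],d["q"]);s=1.4
u=lambda x,y:((x+.5)/s-.5,(y+.5)/s-.5)
g=onz(C,u(387,291),.243);print("grip top",g)
print("post top",onz(C,u(387,78),.185), "arm",onz(C,u(365,100),.185),onz(C,u(408,100),.185),onz(C,u(366,240),.185),onz(C,u(408,240),.185))
print("base corners",[onz(C,u(*p),.01)[:2].round(4) for p in [(323,71),(452,71)]])
print("bar ends",[onz(C,u(*p),.193)[:2].round(4) for p in [(323,264),(449,264)]])
print("lip edge tops",[onz(C,u(*p),.106)[:2].round(4) for p in [(362,121),(411,121)]])
print("colander L",onz(C,u(655,345),.08))
im=cv2.imread("pics/w1.png");y=-.053
X=np.array([np.cos(y),np.sin(y),0]);Y=np.array([-np.sin(y),np.cos(y),0]);Z=np.array([0,0,1.])
G=np.array([.593,.034,.218])
def dr(p,c): q=(proj(C,p)+.5)*s-.5; cv2.circle(im,tuple(int(round(v)) for v in q),2,c,-1)
for sg,c in((1,(0,0,255)),(-1,(255,0,0))):
  for w in(-.017,0,.017): dr(G+sg*.084*X+w*Y-.112*Z,c)
for a in np.linspace(0,6.28,40): dr(G+.066*(np.cos(a)*X+np.sin(a)*Y)-.112*Z,(0,255,0))
dr(G+.025*Z,(255,0,255)); dr(G-.025*Z+.036*Y,(255,0,255)); dr(G-.025*Z-.036*Y,(255,0,255))
dr(G-.02*X-.021*Z,(0,255,255)); dr(G+.1*X-.033*Z,(0,255,255))
cv2.imwrite("pics/w1o.png",cv2.resize(im[40:360,240:560],None,fx=1.8,fy=1.8))
E
```

```text
grip top [0.59162971 0.03409009 0.243     ]
post top [0.69289989 0.02878035 0.185     ] arm [0.68254649 0.04116152 0.185     ] [0.68135076 0.01807935 0.185     ] [0.60670467 0.04543344 0.185     ] [0.60544   0.0211896 0.185    ]
base corners [array([0.7242, 0.0817]), array([ 0.7185, -0.0281])]
bar ends [array([0.5956, 0.0703]), array([ 0.5918, -0.0013])]
lip edge tops [array([0.6765, 0.0469]), array([0.6748, 0.013 ])]
colander L [ 0.48774896 -0.18527653  0.08      ]
```

View pics/w1o.png

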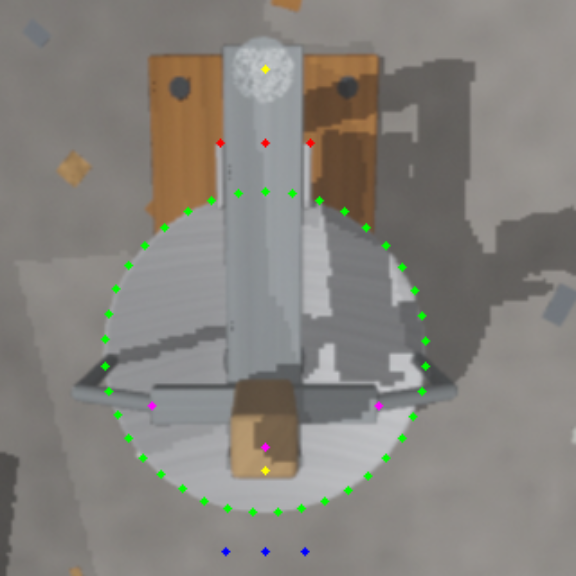

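The overlay settles it: the lip (red) points along the stand's +x, towards the post, and not towards the robot as the text says. Bringing it to the colander side (−y) therefore takes a clockwise quarter turn. For wrist range I'll use the opposite jaw orientation (zyaw 87°).

>>> carry_out(motion=[[[0,0,0,-10,1],[0,0,0,-20,1],[0,0,0,-30,1],[0,0,0,-40,1],[0,0,0,-50,1]]])

```text
t: 3.02
position: [0.5883, 0.0348, 0.3297]
tcp_rot: [0.658, 0.256, 0.66, -0.257]
contact_force: [-0.4, 0.2, -0.2]
finger_gap: 0.0855
```

>>> carry_out(motion=[[[0,0,0,-10,1],[0,0,0,-20,1],[0,0,0,-30,1],[0,0,0,-40,1],[0,0,0,-50,1]]])

```text
t: 3.65
position: [0.5882, 0.0349, 0.3296]
tcp_rot: [0.704, -0.049, 0.707, 0.048]
contact_force: [-0.1, -0.3, 0.4]
finger_gap: 0.0851
```

>>> carry_out(motion=[[[0,0,0,-10,1],[0,0,0,-20,1],[0,0,0,-30,1],[0,0,0,-40,1],[0,0,0,-50,1]]])

```text
t: 4.28
position: [0.588, 0.035, 0.3295]
tcp_rot: [0.616, -0.344, 0.619, 0.345]
contact_force: [-0.5, 0.2, -0.1]
finger_gap: 0.0858
```

```bash
python3 go.py .592 .034 .33 87
```

```text
t 4.28 pos [0.588  0.035  0.3295] zyaw 58.35 tilt [-0.0036 -0.0013 -1.    ] j [  2.3  17.3  77.1  -0.1  85.8 -56. ] F [-0.47  0.22 -0.13] gap 0.0858
shift cm [-0.05 -0.39  0.13] turn -28.65
```

>>> carry_out(motion=[[[0,-0.2,0,-10,1],[0,-0.4,0.1,-20,1],[0,-0.4,0.1,-28.6,1],[0,-0.4,0.1,-28.6,1]]])

```text
t: 4.78
position: [0.5918, 0.0338, 0.3293]
tcp_rot: [0.512, -0.486, 0.515, 0.487]
contact_force: [0.7, 0.3, -0.1]
finger_gap: 0.0853
```

```bash
python3 go.py .592 .034 .219 87; python3 - <<'E'
from h import *
o=env.get_obs();im=env.capture("wrist")
np.savez("w2.npz",p=o["position"],q=o["tcp_rot"])
C=wcam(o["position"],o["tcp_rot"]);print(proj(C,[.592,.034,.243])*1.4)
cv2.imwrite("pics/w2.png",cv2.resize(im[:,:,::-1],(784,588),interpolation=cv2.INTER_CUBIC))
E
```

```text
t 4.78 pos [0.5918 0.0338 0.3293] zyaw 86.92 tilt [-0.0039 -0.0013 -1.    ] j [  2.2  17.7  76.6  -0.1  85.9 -84.7] F [ 0.72  0.26 -0.12] gap 0.0853
shift cm [11.03 -0.06  0.04] turn -0.08
[389.02114853 300.54829143]
```

View pics/w2.png

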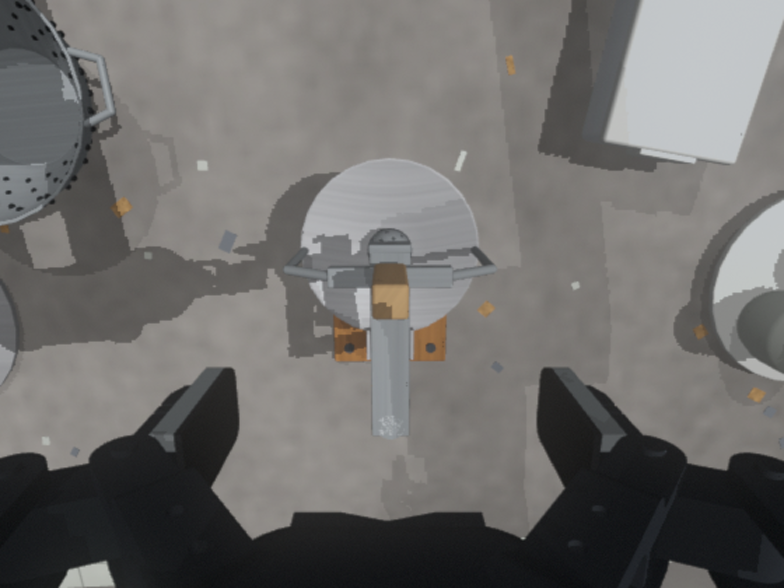

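The picture agrees: no lip on the robot side, the ball is visible at (389,237), and the grip top at (391,300) is within 1 mm of the prediction. Next I descend and close.

>>> carry_out(motion=[[[3,0,0,0,1],[6,0,0,0,1],[9,0,0,0,1],[11.5,0,0,0,1],[12.6,0,0,0,1]]])

```text
t: 5.45
position: [0.5906, 0.0336, 0.2019]
tcp_rot: [0.512, -0.485, 0.516, 0.487]
contact_force: [-0.6, 0.3, 1.2]
finger_gap: 0.0854
```

```bash
python3 go.py .592 .034 .203 87; python3 - <<'E'
from h import *
im=env.capture("wrist")
cv2.imwrite("pics/w3.png",cv2.resize(im[:,:,::-1],(784,588),interpolation=cv2.INTER_CUBIC))
E
```

```text
t 5.45 pos [0.5906 0.0336 0.2019] zyaw 86.8 tilt [-0.0063 -0.0014 -1.    ] j [  2.2  21.1  89.8  -0.1  69.5 -84.6] F [-0.59  0.28  1.21] gap 0.0854
shift cm [-0.11 -0.13  0.04] turn -0.2
```

View pics/w3.png

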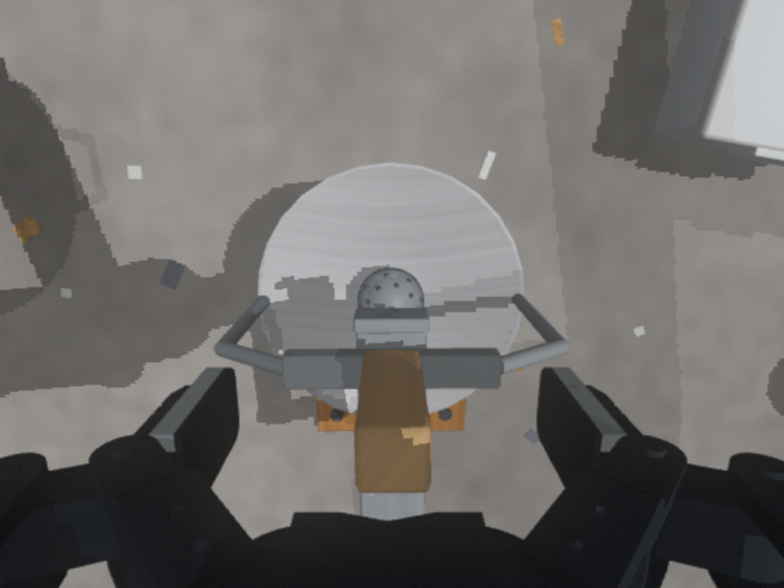

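The grip is between the pads, centred near column 393 against 388 for the finger midpoint, so about 1 mm off. I'll correct that and close.

>>> carry_out(motion=[[[-0.1,-0.1,0.1,0,1],[-0.1,-0.1,0.1,0,0.5],[-0.1,-0.1,0.1,0,0.3],[-0.1,-0.1,0.1,0,0.2],[-0.1,-0.1,0.1,0,0.15]]])

```text
t: 6.12
position: [0.5916, 0.0347, 0.2026]
tcp_rot: [0.512, -0.484, 0.516, 0.487]
contact_force: [0.3, 0.1, 1.8]
finger_gap: 0.0173
```

>>> carry_out(motion=[[[0,0,0,0,0],[0,0,0,0,0],[0,0,0,0,0],[0,0,0,0,0],[0,0,0,0,0]]])

```text
t: 6.75
position: [0.5916, 0.0347, 0.2026]
tcp_rot: [0.512, -0.484, 0.516, 0.487]
contact_force: [-0.4, 0.0, -0.7]
finger_gap: 0.0176
```

```bash
python3 go.py .592 .034 .225 87; python3 - <<'E'
from h import *
im=env.capture("wrist")
cv2.imwrite("pics/w4.png",cv2.resize(im[:,:,::-1],(784,588),interpolation=cv2.INTER_CUBIC))
E
```

```text
t 6.75 pos [0.5916 0.0347 0.2026] zyaw 86.8 tilt [-0.0067 -0.0011 -1.    ] j [  2.3  21.2  89.6  -0.   69.6 -84.5] F [-0.42  0.04 -0.69] gap 0.0176
shift cm [-2.24 -0.03 -0.07] turn -0.2
```

View pics/w4.png

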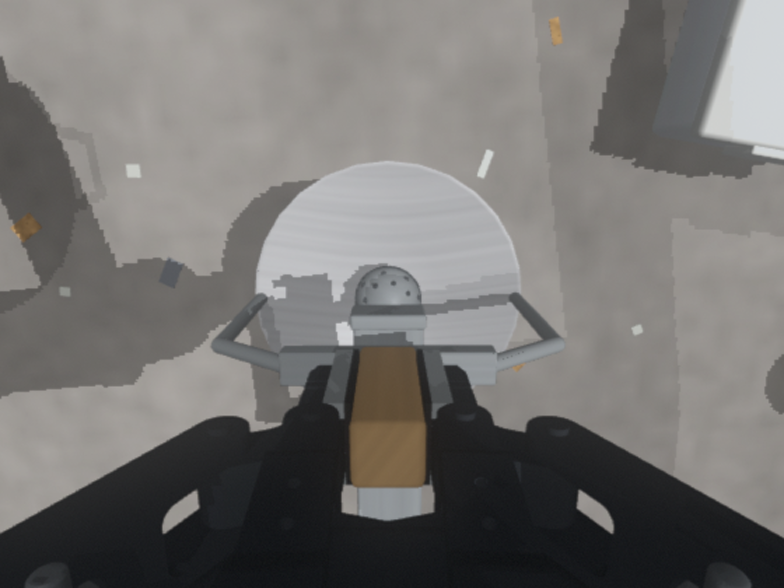

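The grip is held (gap 17.6 mm) and the ball is still centred at (388,290). Now a gentle lift.

>>> carry_out(motion=[[[-0.15,0,0,0,0],[-0.45,0,0,0,0],[-0.9,0,0,0,0],[-1.4,0,0,0,0],[-1.9,0,0,0,0]]])

```text
t: 7.42
position: [0.5918, 0.0347, 0.2221]
tcp_rot: [0.512, -0.485, 0.516, 0.487]
contact_force: [-0.5, -0.5, -3.7]
finger_gap: 0.0174
```

>>> carry_out(motion=[[[-0.4,0,0,0,0],[-0.6,0,0,0,0],[-0.7,0,0,0,0],[-0.7,0,0,0,0]]])

```text
t: 7.92
position: [0.5918, 0.0347, 0.229]
tcp_rot: [0.512, -0.485, 0.516, 0.487]
contact_force: [0.3, 0.1, -3.2]
finger_gap: 0.0173
```

```bash
python3 go.py .592 .034 .228 87; python3 - <<'E'
from h import *
im=env.capture("wrist")
a=cv2.resize(im[:,:,::-1],(784,588),interpolation=cv2.INTER_CUBIC)[100:400,180:580]
b=cv2.resize(env.capture("scene")[160:320,200:360,::-1],(480,480),interpolation=cv2.INTER_CUBIC)[:,:400]
cv2.imwrite("pics/w5.png",np.hstack([cv2.copyMakeBorder(a,0,180,0,0,0),b]))
E
```

```text
t 7.92 pos [0.5918 0.0347 0.229 ] zyaw 86.8 tilt [-0.0066 -0.0011 -1.    ] j [  2.3  20.2  87.2  -0.   73.  -84.5] F [ 0.26  0.12 -3.23] gap 0.0173
shift cm [ 0.1  -0.03 -0.07] turn -0.2
```

View pics/w5.png

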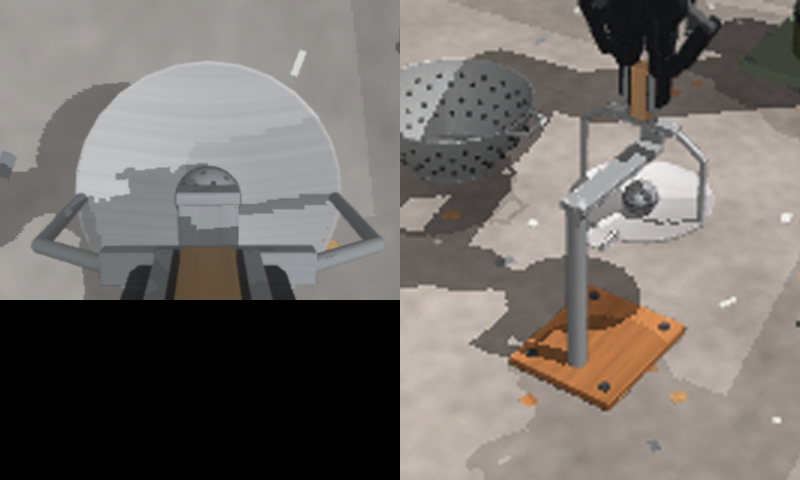

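The dish is lifted 26 mm: the bar is clear of the upturn, there is still room above the ball, and the dish is level. Now I draw it straight out along the stand's −x (tool +y).

>>> carry_out(motion=[[[0,0.3,0,0,0],[0,0.8,0,0,0],[0,1.5,0,0,0],[0,2.3,0,0,0],[0,3.1,0,0,0]]])

```text
t: 8.65
position: [0.56, 0.0365, 0.2291]
tcp_rot: [0.512, -0.484, 0.516, 0.487]
contact_force: [-0.6, 0.1, -4.0]
finger_gap: 0.0174
```

>>> carry_out(motion=[[[0,0.8,0,0,0],[0,1.6,0,0,0],[0,2.4,0,0,0],[0,3.2,0,0,0],[0,4.0,0,0,0]]])

```text
t: 9.28
position: [0.5196, 0.0387, 0.2295]
tcp_rot: [0.512, -0.484, 0.516, 0.487]
contact_force: [0.1, -0.4, -3.8]
finger_gap: 0.0173
```

>>> carry_out(motion=[[[0,0.8,0,0,0],[0,1.6,0,0,0],[0,2.4,0,0,0],[0,3.2,0,0,0],[0,4.0,0,0,0]]])

```text
t: 9.9
position: [0.4791, 0.041, 0.2298]
tcp_rot: [0.512, -0.484, 0.516, 0.487]
contact_force: [0.2, 0.3, -3.4]
finger_gap: 0.0174
```

>>> carry_out(motion=[[[0,0.8,0,0,0],[0,1.4,0,0,0],[0,1.8,0,0,0],[0,2.1,0,0,0],[0,2.2,0,0,0]]])

```text
t: 10.52
position: [0.4571, 0.0422, 0.23]
tcp_rot: [0.512, -0.485, 0.516, 0.487]
contact_force: [-0.0, -0.4, -2.7]
finger_gap: 0.017
```

```bash
python3 go.py .471 -.198 .25 -3; python3 - <<'E'
from h import *
im=env.capture("wrist")
a=cv2.resize(im[:,:,::-1],(784,588),interpolation=cv2.INTER_CUBIC)[100:400,180:580]
b=cv2.resize(env.capture("scene")[130:290,200:360,::-1],(480,480),interpolation=cv2.INTER_CUBIC)[:,:400]
cv2.imwrite("pics/w6.png",np.hstack([cv2.copyMakeBorder(a,0,180,0,0,0),b]))
E
```

```text
t 10.53 pos [0.4571 0.0422 0.23  ] zyaw 86.81 tilt [-0.0066 -0.0011 -1.    ] j [  3.9   8.1 103.7  -0.   68.6 -82.9] F [-0.05 -0.42 -2.7 ] gap 0.017
shift cm [ -1.99  -2.71 -23.91] turn 89.81
```

View pics/w6.png

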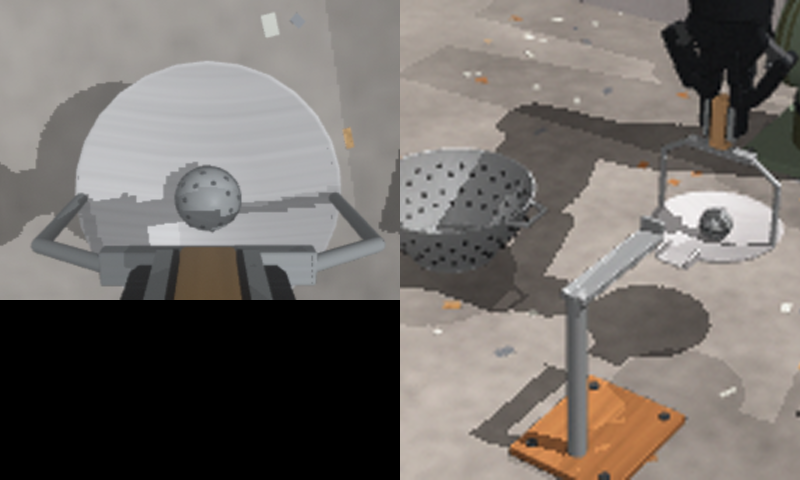

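The dish is clear of the hook, with the ball centred and the lip pointing at the post as found. Now I turn clockwise in place with a slight raise.

>>> carry_out(motion=[[[-0.1,0,0,1,0],[-0.3,0,0,3,0],[-0.6,0,0,6.5,0],[-1.0,0,0,11,0],[-1.4,0,0,16,0]]])

```text
t: 11.25
position: [0.4575, 0.0423, 0.2441]
tcp_rot: [0.575, -0.407, 0.579, 0.41]
contact_force: [-0.3, 0.4, -4.2]
finger_gap: 0.0173
```

>>> carry_out(motion=[[[-0.3,0,0,5,0],[-0.5,0,0,10,0],[-0.6,0,0,15,0],[-0.6,0,0,20,0],[-0.6,0,0,25,0]]])

```text
t: 11.88
position: [0.4576, 0.0423, 0.2503]
tcp_rot: [0.65, -0.272, 0.655, 0.273]
contact_force: [0.1, -0.3, -2.9]
finger_gap: 0.0173
```

>>> carry_out(motion=[[[0,0,0,5,0],[0,0,0,10,0],[0,0,0,15,0],[0,0,0,20,0],[0,0,0,25,0]]])

```text
t: 12.5
position: [0.4577, 0.0422, 0.2504]
tcp_rot: [0.694, -0.123, 0.698, 0.123]
contact_force: [-1.0, 0.2, -3.0]
finger_gap: 0.0173
```

```bash
python3 go.py .471 -.198 .25 -3.2
```

```text
t 12.5 pos [0.4577 0.0422 0.2504] zyaw 20.1 tilt [-0.0061 -0.001  -1.    ] j [  3.9   7.3 101.6  -0.   71.5 -16.2] F [-1.02  0.2  -2.99] gap 0.0173
shift cm [  0.06 -23.02  -7.01] turn 23.3
```

>>> carry_out(motion=[[[0,0,0,5,0],[0,0,0,10,0],[0,0,0,14,0],[0,0,0,17,0],[0,0,0,19.5,0]]])

```text
t: 13.12
position: [0.4579, 0.0422, 0.2506]
tcp_rot: [0.705, -0.003, 0.709, 0.002]
contact_force: [-0.3, 0.5, -2.7]
finger_gap: 0.0172
```

>>> carry_out(motion=[[[0,0,0,2,0],[0,0,0,3.2,0],[0,0,0,3.7,0],[0,0,0,3.8,0]]])

```text
t: 13.62
position: [0.4579, 0.0423, 0.2506]
tcp_rot: [0.705, 0.02, 0.709, -0.021]
contact_force: [-0.2, 0.0, -2.6]
finger_gap: 0.0174
```

```bash
python3 go.py .471 -.198 .25 -3.2;python3 - <<'E'
from h import *
im=env.capture("wrist")
a=cv2.resize(im[:,:,::-1],(784,588),interpolation=cv2.INTER_CUBIC)[100:400,180:580]
b=cv2.resize(env.capture("scene")[120:280,180:340,::-1],(480,480),interpolation=cv2.INTER_CUBIC)[:,:400]
cv2.imwrite("pics/w7.png",np.hstack([cv2.copyMakeBorder(a,0,180,0,0,0),b]))
E
```

```text
t 13.62 pos [0.4579 0.0423 0.2506] zyaw -3.37 tilt [-5.9e-03 -9.0e-04 -1.0e+00] j [  3.9   7.3 101.5  -0.   71.5   7.2] F [-0.19  0.   -2.56] gap 0.0174
shift cm [  0.07 -23.91   2.72] turn -0.17
```

View pics/w7.png

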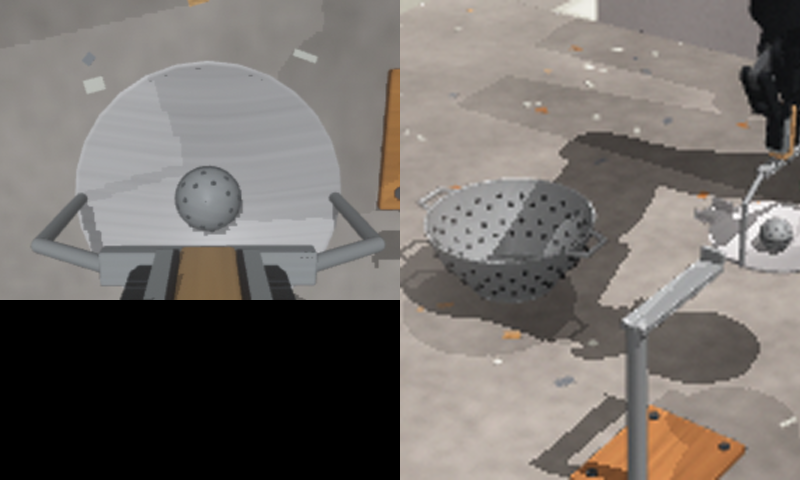

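The quarter turn is done and the ball is centred at (208,198). Now I translate to the colander.

>>> carry_out(motion=[[[0,-0.3,0.05,0,0],[0,-0.8,0.1,0,0],[0,-1.5,0.2,0,0],[0,-2.4,0.3,0,0],[0,-3.4,0.4,0,0]]])

```text
t: 14.35
position: [0.4599, 0.0073, 0.2506]
tcp_rot: [0.705, 0.02, 0.709, -0.021]
contact_force: [0.6, 0.5, -4.2]
finger_gap: 0.0174
```

>>> carry_out(motion=[[[0,-1,0.12,0,0],[0,-2,0.24,0,0],[0,-3,0.36,0,0],[0,-4,0.48,0,0],[0,-5,0.6,0,0]]])

```text
t: 14.98
position: [0.463, -0.0437, 0.2506]
tcp_rot: [0.705, 0.02, 0.709, -0.021]
contact_force: [-0.1, -0.5, -3.2]
finger_gap: 0.0173
```

>>> carry_out(motion=[[[0,-1,0.12,0,0],[0,-2,0.24,0,0],[0,-3,0.36,0,0],[0,-4,0.48,0,0],[0,-5,0.6,0,0]]])

```text
t: 15.6
position: [0.4661, -0.0946, 0.2507]
tcp_rot: [0.705, 0.02, 0.709, -0.021]
contact_force: [1.1, -0.3, -2.8]
finger_gap: 0.0175
```

>>> carry_out(motion=[[[0,-1,0.12,0,0],[0,-2,0.24,0,0],[0,-3,0.36,0,0],[0,-4,0.48,0,0],[0,-5,0.6,0,0]]])

```text
t: 16.23
position: [0.4692, -0.1455, 0.2507]
tcp_rot: [0.705, 0.02, 0.709, -0.021]
contact_force: [0.3, 0.1, -2.8]
finger_gap: 0.0173
```

```bash
python3 go.py .471 -.198 .25 -3.2
```

```text
t 16.23 pos [ 0.4692 -0.1455  0.2507] zyaw -3.36 tilt [-0.0059 -0.001  -1.    ] j [-18.5  10.2  98.   -0.2  72.1 -15.1] F [ 0.31  0.1  -2.76] gap 0.0173
shift cm [ 0.07 -5.23  0.49] turn -0.16
```

>>> carry_out(motion=[[[0,-1,0.1,0,0],[0,-1.9,0.2,0,0],[0,-2.7,0.3,0,0],[0,-3.4,0.35,0,0],[0,-4.0,0.4,0,0]]])

```text
t: 16.85
position: [0.4709, -0.1861, 0.2507]
tcp_rot: [0.705, 0.02, 0.709, -0.021]
contact_force: [-0.3, -0.3, -4.0]
finger_gap: 0.0172
```

>>> carry_out(motion=[[[0,-0.5,0.05,0,0],[0,-0.9,0.1,0,0],[0,-1.1,0.1,0,0],[0,-1.2,0.1,0,0],[0,-1.2,0.1,0,0]]])

```text
t: 17.48
position: [0.4711, -0.198, 0.2507]
tcp_rot: [0.705, 0.02, 0.709, -0.021]
contact_force: [-0.3, -0.8, -4.7]
finger_gap: 0.0172
```

>>> carry_out(motion=[[[0,0,0,0,0],[0,0,0,0,0],[0,0,0,0,0],[0,0,0,0,0],[0,0,0,0,0]]])

```text
t: 18.1
position: [0.4711, -0.198, 0.2507]
tcp_rot: [0.705, 0.02, 0.709, -0.021]
contact_force: [0.6, 0.2, -3.2]
finger_gap: 0.0172
```

```bash
python3 go.py .471 -.198 .25 -3.2;python3 - <<'E'
from h import *
im=env.capture("wrist")
cv2.imwrite("pics/w8.png",cv2.resize(im[:,:,::-1],(784,588),interpolation=cv2.INTER_CUBIC))
a=cv2.resize(env.capture("top")[150:310,300:460,::-1],(400,400),interpolation=cv2.INTER_CUBIC)
b=cv2.resize(env.capture("scene")[120:280,140:300,::-1],(400,400),interpolation=cv2.INTER_CUBIC)
cv2.imwrite("pics/s8.png",np.hstack([a,b]))
E
```

```text
t 18.1 pos [ 0.4711 -0.198   0.2507] zyaw -3.36 tilt [-5.9e-03 -9.0e-04 -1.0e+00] j [-24.   12.   95.6  -0.2  72.7 -20.6] F [ 0.6   0.16 -3.23] gap 0.0172
shift cm [ 0.07  0.   -0.01] turn -0.16
```

View pics/w8.png

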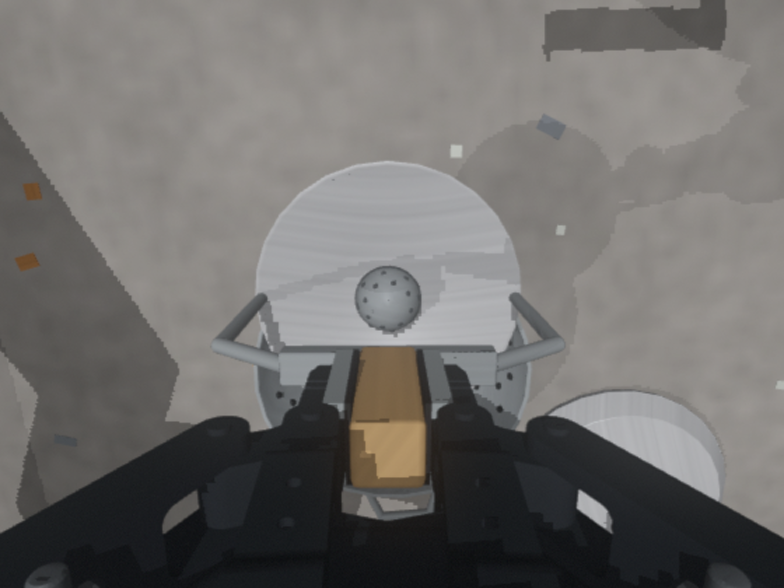

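View pics/s8.png

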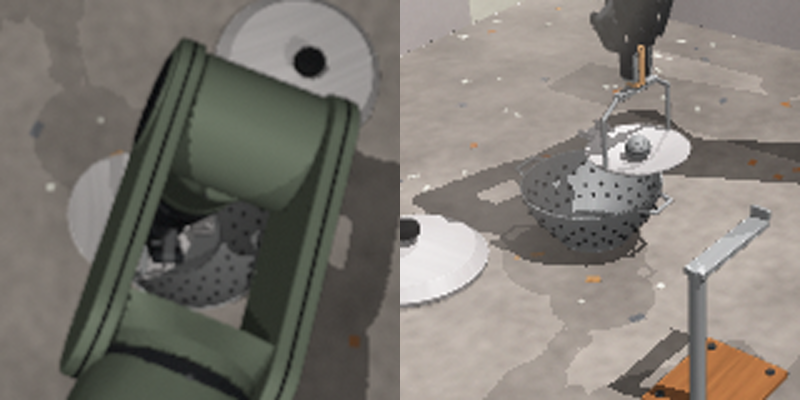

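```bash
python3 - <<'E'
from h import *
S=cam("scene")
f=lambda p:((proj(S,p)-[140,120]+.5)*2.5+[400,0]).round(0)
print("lip",f([.466,-.282,.154]),"centre ball",f([.471,-.198,.155]),"mouth c",f([.466,-.282,.08]))
C=[f([.466+.095*np.cos(a),-.282+.095*np.sin(a),.08]) for a in np.arange(0,6.2,.785)];print(C)
print(env.hand_in())
E
```

```text
lip [589. 130.] centre ball [640. 147.] mouth c [592. 180.]
[array([546., 211.]), array([602., 216.]), array([651., 199.]), array([662., 172.]), array([633., 151.]), array([583., 147.]), array([536., 161.]), array([519., 187.])]
the job is handed in; nothing more can be done
None
```

The dish is off its hook and held level and still above the colander, with the lip turned to the colander side. I handed the job in at about t = 18 s.

**What I did:** I gripped the dish by its wooden grip from above and lifted it 26 mm over the upturn. I drew it straight out along the stand's −x and turned it a quarter turn clockwise, level. Then I carried it over the colander.

**Disagreement with the text:** the task says the lip points along the stand's −x. The wrist and scene pictures, and a projected overlay, showed it pointing along +x, towards the post. I went by the pictures, so the quarter turn to the colander side is clockwise seen from above.

**Last checks:**
- **Grip and level:** the fingers hold the grip at a 17 mm gap, the tool's tilt is about 0.3°, and the dish hangs level in the pictures. The arm was at rest, and the wrist force is only the dish's weight, about 3 N.
- **Ball:** it lies in the middle of the dish.
- **Lip position:** from the arm's pose the tip works out at about (0.466, −0.282) m, the measured centre of the colander's mouth. The lip points along −93°.
- **Clearance:** the dish's underside is about 53 mm above the colander's rim.
- **Other things:** the colander and the lid showed no sign of having moved. I did not look at the container and the jars again at the end.

**Not fully confirmed:** the final check of the lip tip rests mostly on the arm's pose. In the last scene picture the ball fits its projection. The lip's end looked about 25 enlarged pixels (10 camera pixels) lower than the projection, and I could not make it out sharply. I handed in from the same script that printed this projection, so I did not follow the difference up.

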